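Centre a slotted test bar under the setting blade of a bend rig

ROBOT

A 6-joint arm with a two-finger parallel gripper is mounted at the origin on a cart in front of the work surface, level with it; the furniture and walls round the work are solid. World frame = base frame: x ahead of the robot, y to its left, z up, the work surface at z = 0. Lengths are in m, angles in degrees, forces in N, time in s.
With the tool pointing down it reaches from about 0.35 to 0.875 m from the base axis. Payload 4.2 kg.
Tool frame: the origin (TCP) lies midway between the tips of the shut fingers; the grasp point (between the pads) lies 19 mm behind it (r.pinch_z is the distance from the TCP to the grasp point, in m); z points along the fingers, y is the line along which they close (so a half turn about z gives the same grasp; the last joint's range is limited). The gripper opens to 87 mm and grips with 3 to 60 N. Pads are 19 mm wide; open, the fingers measure 117 mm over their backs; the gripper's body (75 mm by 190 mm) begins 51 mm behind the grasp point.
Start: joints at [-51.016, 22.042, 0.453, 0, -68.411, -14.817], TCP at [0.256, -0.57, 0.223] pointing down, gripper open.
Joint ranges: [-179.83, 179.83], [-69.29, 118.12], [-61.27, 80.66], [-181.25, 117.63], [-171.15, -9.14], [-177.46, 177.46]. Speed limits (degrees/s): [159.86, 159.86, 180, 180, 180, 180].

INTERFACE

Orientations are given as a 3x3 rotation matrix whose columns are the frame's x, y, z axes.
In Python, from station import r, imaging, models gives the robot as it stands. The module is installed in compiled form; this text tells all that it offers.
- The arm moves only by the tool apply_moves, never from a script. Its argument "moves" is a list of rows, each a list of 2 entries, a list of its own where there are three numbers: the shift along the tool's x, y, z in m, then the turn about the tool's z in degrees. A call has 1 to 5 rows; each row shifts and turns the commanded pose from where the row before left it, along the tool's axes as they then stand; what a row does not reach is not made up. A row lasts 1/12 s, in which the tool goes at most 41.7 mm and 7.16 degrees, less where a joint would pass 70% of its speed; a pose out of reach is approached as far as the arm can. A call is refused whole if a number of a shift passes 0.0417 or a number of a turn 7.16, either way. A call with a gripper value outside its range is refused whole. "hand" is the finger opening in m, from 0 to 0.087, set as the call begins (left out, the last holds). The fingers move at their own pace and stop on an object; the grip force is fixed at half the most. Time passes only in rows, so rows that do not move let the fingers close. It gives the time, the measured TCP pose, the force, the opening and the grip force at its end, in the units of the state.
- r.sense(): the state, without advancing time (a new reading comes with each control period).
- imaging.capture(name): name is "scene" or "top" or "wrist"; returns a dict with "frame" (480x640x3 uint8, blue, green, red), "intrinsics" (3x3 intrinsics, pixels), "eye" and "orientation" of the camera in the world. Camera axes: x right, y down, z forward; pixel columns grow to the right and rows downward; lengths in m; the calibration is good to about 2 mm. The wrist camera is an equidistant fisheye: a pixel r from the principal point sees the ray r / f radians off the axis. A picture is of the moment at which its call begins. There is no depth.
- r.finish_job(): hands the job in; it is judged then, once.
Trained networks look in a picture, given as the dict that the camera call returned (one of the last four; its "shot" number tells which), for a name from the list of things; names that differ only in an ending like _2 or _b are one class to them, and where a whole thing is asked for, a point or a joint stands for the part that bears it (a point fixed in the world has none). Each returns a list of dicts, best first, with "confidence" (0 to 1); they miss things now and then, are a little off and sometimes report something else, mostly with a low value. They report only what shows in the picture. A call takes as long as a camera call. They do not tell look-alikes from the thing itself.
- models.cut_out(picture, target): "region" (480x640 bool, what is visible of it) and "extent" ([left, top, width, height] as shares, 0 to 1, of the picture: columns of its width, rows of its height, round what is visible of it).
- models.place_of(picture, target): "at" ([column, row] as shares, 0 to 1, of the picture: columns of its width, rows of its height: a listed point, or the origin of a listed thing).
The state is a dict: "time_s": time; "joints": joint angles; "joint_velocities": joint speeds; "effort": joint torques, N m; "tcp_pos": TCP position; "ee_rot": TCP orientation; "wrist_force": force on the tool from outside, world axes, zero at the start; "moment": the same for the moment, N m; "gripper_width": opening from 0.0 (shut) to 1.0 (fully open); "gripper_force": force on a finger pad.
Only numpy, scipy, OpenCV 4.12 (cv2) and the standard library are available. Lean on these libraries where they do the work, as an engineer would, in place of code of your own. Each camera call takes 0.05 s, during which the arm holds its last target. There are 200 camera calls.

TASK

Swing the blue yoke over so that its blade comes down on the ivory test bar, and tap the bar along its rollers from its ends until the blade drops fully into the slot in the bar. Then feel that it is held: with the blade in, push with about 8 N on the bar's left end and then on its right end (as the robot sees them). Never push the bar harder than 13 N, leave the bar lying on its rollers with the blade in the slot, and do not disturb the vial, marker and timer beside the rig.

Things in the scene. Friction and masses are not known exactly. Their poses are not given: they have to be found in the camera images.
- rig: Three-point-bend rig, fixed: dark steel base 140 x 160 x 14 mm, two aluminium roller pedestals, and a dark rear block carrying a blue swing-over yoke (the setting gauge). Origin: on the worktop, below the middle between the rollers; x points to the rear block, y along the test bar (+y = robot's left), z up. The base ends at y = +-80 mm, so both bar ends overhang freely.
- roller_mid (a point): Point on the rig, 56 mm above its origin, midway between the tops of the two rollers. The rollers lie along the rig's x at y = +-60 mm. Side cheeks there, 14 mm higher than the roller tops, keep the bar within 1.5 mm either way of x = 0.
- hinge_mid (a point): Nominal middle of the yoke's hinge line, fixed on the rig at x = 60, z = 92 mm; the line runs along the rig's y. The gauge is clamped in slotted holes: yoke, blade and grip bar together stand up to 9 mm to either side of the rig's y = 0. That offset is not reported; the blade, not the rig, marks the true centre.
- yoke (a joint): Yoke angle a, rad: parked leaning back near 1.75, 0 level over the bar; about 0.12 with the blade resting on the bar's top, under 0.03 with it in the slot. Black round grip bar at the free end, 12 mm thick, along y, clear for 70 mm between the legs; its axis is at rig x = 60 - 130 cos a, z = 92 + 130 sin a mm. Hinge damped: past upright the 0.2 kg yoke sinks slowly by itself.
- bar: Ivory-coloured polymer test bar, loose on the rollers along the rig's y: 180 mm long (its own y), 30 wide (x), 24 high, about 0.18 kg. Origin: middle of its underside; +y end = robot's left end. It starts up to 30 mm out of place to either side and slides under about 1 to 4 N. Once the blade is in its slot it can shift 1.5 mm either way and then stops hard.
- slot (a point): Middle of the mouth of the slot across the bar's top, 24 mm above the bar's origin: 8 mm wide (along the bar), 9 mm deep, right across the bar's width. The steel blade under the yoke is 5 mm thick, 60 mm from the hinge (over rig x = 0), and reaches 7 mm into the slot when fully down.
- vial_c: glass sample vial with a dark blue cap, 25 mm across, 53 mm tall, standing; origin under its middle. Leave alone.
- marker_red: red and white felt marker lying flat, 136 mm long, 17 mm thick; origin under its middle, its y axis along it. Leave alone.
- timer: small white bench timer with one red and two grey keys, 66 x 58 mm, 20 mm high; origin under its middle. Leave alone.
There are look-alikes about, which are no part of the job. There is more than one size of the bar; the job needs the larger.

How it is judged:
By the outcome, as a careful person would: the job done as asked, in the order asked, and still so for the second after the job is handed in, with the robot touching nothing.
It also fails if it takes over 72 s, if anything falls off the work surface, if the arm or the gripper's body presses on something with over 40 N, if the wrist force passes 120 N, or if a joint passes its speed limit or range.

## Working session

There is one attempt and no reset: what is moved stays moved. The work goes in short steps, Python scripts to look and compute and a tool call to move; the robot and the scene stay as the last step left them, time stands still between calls to the robot, and variables do not carry over. Pictures are saved under pics/ and viewed, at most 10 in all, crops included, and the job is handed in when it is done.

Besides the shell and the picture viewer there is one more tool, called after ">>>" by a JSON object that holds its "name" and its "arguments". apply_moves: Moves the arm, as the interface text tells. Its arguments: {"type":"object","properties":{"moves":{"type":"array"},"hand":{"type":"number"}},"required":["moves"]}

```bash
mkdir -p pics; cat > h.py <<'E'
import numpy as np, cv2
from station import r, imaging, models
def ray(p,uv):
    K=np.array(p["intrinsics"]);d=np.linalg.inv(K)@[uv[0],uv[1],1.];d=np.array(p["orientation"])@d
    return np.array(p["eye"]),d/np.linalg.norm(d)
def onz(p,uv,z):
    e,d=ray(p,uv);return e+d*(z-e[2])/d[2]
def proj(p,X):
    c=np.array(p["orientation"]).T@(np.array(X)-p["eye"]);c=np.array(p["intrinsics"])@c;return c[:2]/c[2]
E
cat > a.py <<'E'
from h import *
for n in ["scene","top"]:
    p=imaging.capture(n);cv2.imwrite(f"pics/{n}0.png",p["frame"])
    print(n,np.round(p["eye"],3),np.round(p["orientation"],3).tolist(),np.round(p["intrinsics"],1).tolist())
    for t in ["rig","roller_mid","hinge_mid","bar","slot","vial_c","marker_red","timer"]:
        for q in models.place_of(p,t)[:3]:
            uv=np.array(q["at"])*[640,480]
            z={"roller_mid":.056,"hinge_mid":.092,"bar":.056,"slot":.08}.get(t,0)
            print(t,round(q["confidence"],2),uv.round(1),onz(p,uv,z).round(4))
s=r.sense();print(s["time_s"],np.round(s["ee_rot"],3).tolist(),s["wrist_force"])
E
python3 a.py
```

```text
scene [-0.015  0.377  0.641] [[-0.717, -0.386, 0.58], [-0.697, 0.42, -0.582], [-0.019, -0.821, -0.57]] [[501.8, 0.0, 325.8], [0.0, 501.8, 240.1], [0.0, 0.0, 1.0]]
rig 0.61 [342.3 283.7] [ 0.5073 -0.1911  0.    ]
roller_mid 0.73 [345.5 261.1] [ 0.5031 -0.1956  0.056 ]
hinge_mid 0.69 [328.6 230.5] [ 0.563  -0.2117  0.092 ]
bar 0.87 [272.  386.5] [0.3794 0.0978 0.056 ]
bar 0.8 [350.4 254.3] [ 0.5109 -0.2185  0.056 ]
slot 0.82 [352.2 249.6] [ 0.4969 -0.2077  0.08  ]
slot 0.69 [276.3 379.4] [0.3682 0.097  0.08  ]
vial_c 0.78 [299.7 331. ] [ 0.4739 -0.043   0.    ]
vial_c 0.62 [342.1 281.1] [ 0.5131 -0.1968  0.    ]
vial_c 0.58 [436.7 251.3] [ 0.4319 -0.4098  0.    ]
marker_red 0.79 [435.5 251. ] [ 0.4343 -0.409   0.    ]
marker_red 0.16 [348.8 258.5] [ 0.5537 -0.262   0.    ]
timer 0.72 [373.8 230.7] [ 0.5827 -0.38    0.    ]
top [ 0.415 -0.199  1.004] [[0.013, -0.986, 0.167], [-1.0, -0.016, -0.012], [0.015, -0.167, -0.986]] [[448.3, 0.0, 309.1], [0.0, 448.3, 250.7], [0.0, 0.0, 1.0]]
rig 0.67 [301.3 285.2] [ 0.5064 -0.1954  0.    ]
roller_mid 0.7 [300.2 283. ] [ 0.506  -0.1932  0.056 ]
hinge_mid 0.73 [313.  252.3] [ 0.5664 -0.2188  0.092 ]
bar 0.93 [181.8 321.9] [0.4213 0.0515 0.056 ]
bar 0.91 [311.8 286.6] [ 0.4987 -0.2179  0.056 ]
slot 0.92 [308.9 282.7] [ 0.5046 -0.2113  0.08  ]
slot 0.71 [301.2 283.8] [ 0.502  -0.1954  0.08  ]
slot 0.6 [180.1 325.3] [0.4143 0.0482 0.08  ]
vial_c 0.48 [232.5 299.7] [ 0.4719 -0.043   0.    ]
marker_red 0.75 [403. 314.] [ 0.4457 -0.4226  0.    ]
marker_red 0.17 [383.4 250.1] [ 0.5893 -0.381   0.    ]
timer 0.69 [385.4 252. ] [ 0.5849 -0.3854  0.    ]
0.9 [[-0.912, -0.409, 0.0], [-0.409, 0.912, -0.0], [-0.0, -0.0, -1.0]] [-0.77651141  0.02131769 -0.56999564]
```

View pics/scene0.png

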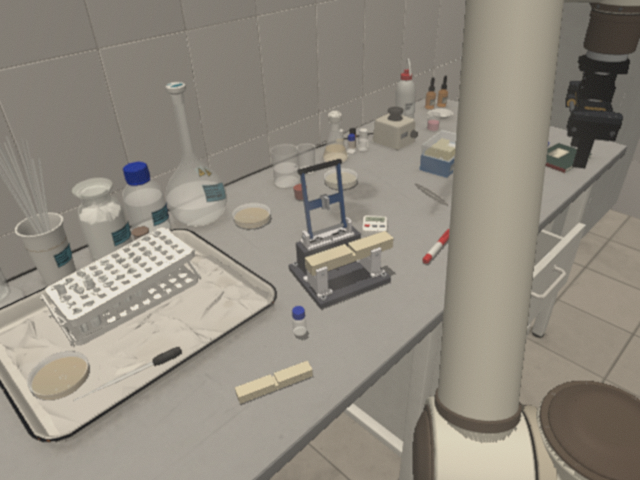

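View pics/top0.png

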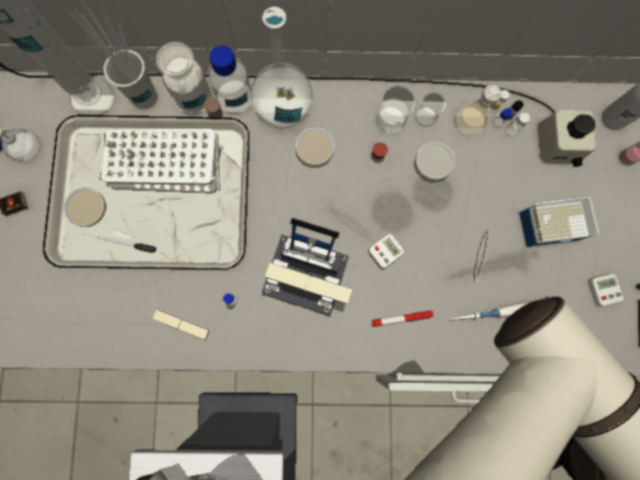

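```bash
python3 - <<'E'
import cv2
a=cv2.imread("pics/top0.png")[215:335,235:385];b=cv2.imread("pics/scene0.png")[175:325,260:450]
a=cv2.resize(a,(750,600),interpolation=2);cv2.imwrite("pics/topc.png",a)
cv2.imwrite("pics/scc.png",cv2.resize(b,(760,600),interpolation=2))
E
```

```text
(no output)
```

View pics/topc.png

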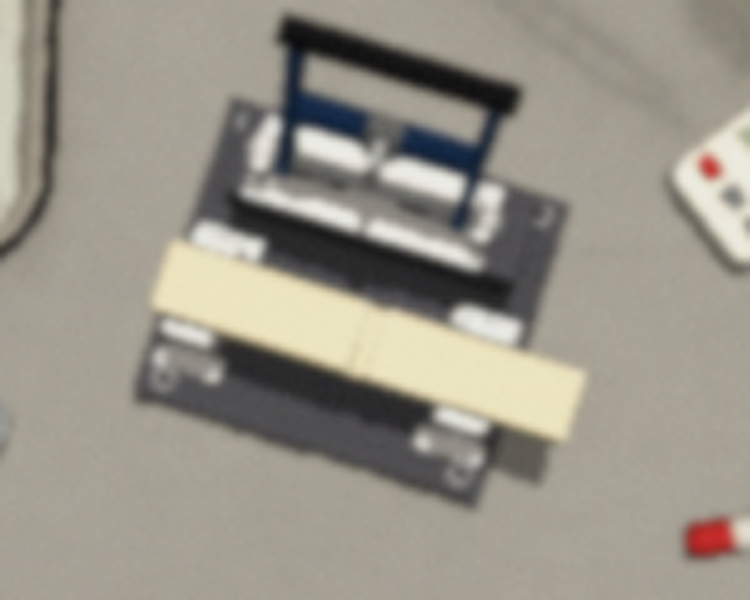

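The pictures show two ivory bars. The one on the rig's rollers, at top (309,283) and scene (350,254), is about 180 mm long. The other lies loose on the bench at top (181,325) and scene (275,383) and is clearly shorter. The job bar is the one on the rig, and the close crop confirms it. The blue yoke is parked at top (315,235). The vial is at (229,299), the marker at (403,318) and the rig's timer at (385,251); a second timer at (607,290) is a look-alike.

```bash
cat > b.py <<'E'
from h import *
p=imaging.capture("top")
f=lambda c,z:onz(p,np.array(c)/5+[235,215],z)[:2]
B=[f(c,.014) for c in [(237,98),(567,207),(475,505),(137,400)]]
T=[f(c,.08) for c in [(175,242),(152,303),(585,372),(567,440)]]
print("base",np.round(B,4).tolist(),np.mean(B,0))
L=(T[0]+T[1])/2;R=(T[2]+T[3])/2
print("bar",L,R,np.linalg.norm(L-R),(L+R)/2)
for n,d in [("bar",L-R),("rear",B[0]-B[1]),("front",B[3]-B[2])]: print(n,np.degrees(np.arctan2(-d[0],d[1])))
g=[f((283,30),.222),f((520,95),.222)];print("grip",g,np.mean(g,0))
q=models.cut_out(p,"bar")
for k in q[:2]:
    m=k["region"].astype(np.uint8);print(cv2.minAreaRect(cv2.findNonZero(m)))
E
python3 b.py
```

```text
base [[0.6186, -0.151], [0.5712, -0.2997], [0.4387, -0.2593], [0.4824, -0.1103]] [ 0.52772224 -0.20506111]
bar [ 0.53076114 -0.12555404] [ 0.47807225 -0.2966193 ] 0.17899564461592066 [ 0.50441669 -0.21108667]
bar -17.11907538071661
rear -17.653450644858324
front -16.32895817578002
grip [array([ 0.60089052, -0.17702126]), array([ 0.5785764 , -0.26187547])] [ 0.58973346 -0.21944837]
((181.09283447265625, 324.0364685058594), (57.773067474365234, 11.434945106506348), 21.447736740112305)
((308.7596435546875, 282.7530517578125), (88.00950622558594, 17.147869110107422), 17.700428009033203)
```

View pics/scc.png

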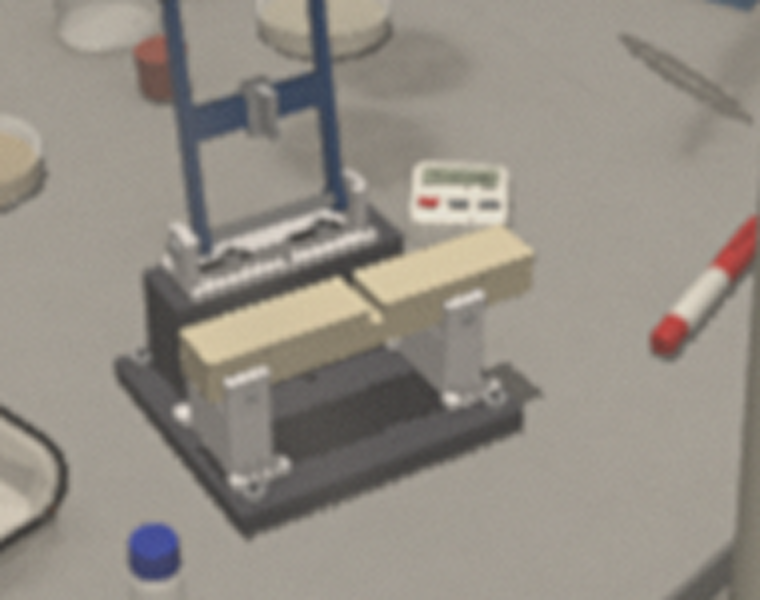

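The crop shows the bar with its slot between the two cheeks, and the parked yoke with its blade block. Rig yaw is about −17°. The slot is about 17 mm to the right of the blade.

>>> {"name": "apply_moves", "arguments": {"moves": [[[0,0,-0.014],-7],[[0,0,-0.014],-7],[[0,0,-0.014],-7],[[0,0,-0.014],-7],[[0,0,-0.014],-7]], "hand": 0}}

```text
time_s: 1.42
tcp_pos: [0.2558, -0.5701, 0.2933]
ee_rot: [[-0.507, -0.862, -0.0], [-0.862, 0.507, 0.0], [-0.0, 0.0, -1.0]]
wrist_force: [-0.2, -0.8, 1.1]
gripper_width: 0.709
gripper_force: 0.0
```

>>> {"name": "apply_moves", "arguments": {"moves": [[[0,0,0],-7],[[0,0,0],-6.8],[[0,0,0],0]]}}

```text
time_s: 1.67
tcp_pos: [0.2559, -0.5702, 0.2928]
ee_rot: [[-0.291, -0.957, 0.0], [-0.957, 0.291, -0.0], [0.0, -0.001, -1.0]]
wrist_force: [0.3, 0.3, -0.5]
gripper_width: 0.48
gripper_force: 0.0
```

>>> {"name": "apply_moves", "arguments": {"moves": [[[-0.033,-0.02,0],0],[[-0.033,-0.02,0],0],[[-0.033,-0.02,0],0],[[-0.033,-0.02,0],0],[[-0.033,-0.02,0],0]]}}

```text
time_s: 2.08
tcp_pos: [0.4007, -0.4404, 0.2925]
ee_rot: [[-0.297, -0.955, -0.0], [-0.955, 0.297, 0.0], [-0.0, 0.0, -1.0]]
wrist_force: [0.5, -0.0, -0.3]
gripper_width: 0.096
gripper_force: 0.0
```

```bash
cat >> h.py <<'E'
A=np.radians(-17.0);RX=np.array([np.cos(A),np.sin(A)]);RY=np.array([-np.sin(A),np.cos(A)])
def rig(X): return np.array([RX@X[:2]-.5438,RY@X[:2]+.040,X[2]])
def st():
    s=r.sense();F=np.array(s["wrist_force"]);print("t",round(s["time_s"],2),"rig",rig(s["tcp_pos"]).round(4),"F rig",np.round([RX@F[:2],RY@F[:2],F[2]],2),"yaw y",np.degrees(np.arctan2(s["ee_rot"][1][1],s["ee_rot"][0][1])).round(1))
E
python3 -c "from h import *;st()"
```

```text
t 2.08 rig [-0.0318 -0.264   0.2925] F rig [ 0.49  0.1  -0.35] yaw y 162.7
```

>>> {"name": "apply_moves", "arguments": {"moves": [[[-0.033,-0.02,0],0],[[-0.033,-0.02,0],0],[[-0.033,-0.02,0],0],[[-0.033,-0.02,0],0],[[-0.033,-0.02,0],0]]}}

```text
time_s: 2.5
tcp_pos: [0.5449, -0.3117, 0.2926]
ee_rot: [[-0.296, -0.955, -0.0], [-0.955, 0.296, -0.0], [0.0, 0.0, -1.0]]
wrist_force: [0.4, -0.7, 0.4]
gripper_width: 0.005
gripper_force: 0.0
```

>>> {"name": "apply_moves", "arguments": {"moves": [[[-0.033,-0.022,0],0],[[-0.033,-0.022,0],0],[[-0.033,-0.022,0],0],[[0,0,0],0]]}}

```text
time_s: 2.83
tcp_pos: [0.6403, -0.2332, 0.2902]
ee_rot: [[-0.29, -0.957, -0.0], [-0.957, 0.29, 0.001], [-0.001, 0.001, -1.0]]
wrist_force: [-0.2, -0.3, -1.0]
gripper_width: 0.006
gripper_force: 0.0
```

```bash
cat > c.py <<'E'
from h import *
import sys
st()
for n in ["scene","top"]:
    p=imaging.capture(n)
    im=p["frame"]
    a=im[90:330,240:400] if n=="scene" else im[190:350,230:390]
    a=cv2.resize(a,(400,600),interpolation=2) if n=="scene" else cv2.resize(a,(400,400),interpolation=2)
    if n=="scene": o=np.zeros((600,800,3),np.uint8);o[:,:400]=a
    else: o[:400,400:]=a
cv2.imwrite(f"pics/{sys.argv[1]}.png",o)
E
python3 c.py v1
```

```text
t 2.83 rig [0.1367 0.0042 0.2902] F rig [-0.07 -0.33 -1.01] yaw y 163.1
```

View pics/v1.png

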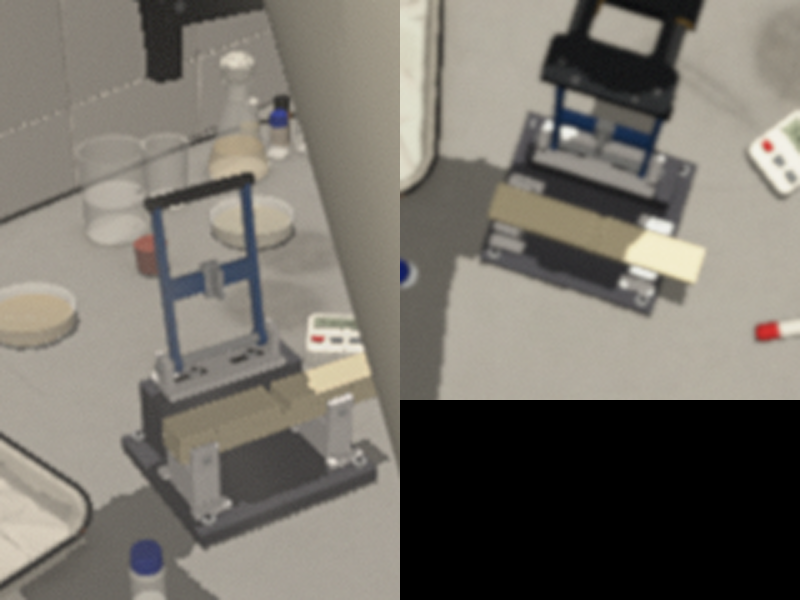

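The finger is above and behind the grip bar (crop 160,50), the yoke is parked, and the bar hasn't moved. Next I lower and push forward.

>>> {"name": "apply_moves", "arguments": {"moves": [[[0,0,0.029],0],[[0,0,0.029],0],[[0,0,0.029],0],[[0,0,0],0]]}}

```text
time_s: 3.27
tcp_pos: [0.6312, -0.2378, 0.1987]
ee_rot: [[-0.297, -0.955, -0.013], [-0.955, 0.297, 0.004], [-0.0, 0.013, -1.0]]
wrist_force: [-0.8, 0.1, -2.3]
gripper_width: 0.002
gripper_force: 0.0
```

>>> {"name": "apply_moves", "arguments": {"moves": [[[0,0.01,0],0],[[0,0.01,0],0],[[0,0.01,0],0],[[0,0.008,0],0],[[0,0.008,0],0]]}}

```text
time_s: 3.68
tcp_pos: [0.5922, -0.2255, 0.2078]
ee_rot: [[-0.294, -0.956, 0.004], [-0.956, 0.294, -0.002], [0.0, -0.005, -1.0]]
wrist_force: [0.9, -0.3, 1.0]
gripper_width: 0.003
gripper_force: 0.7
```

>>> {"name": "apply_moves", "arguments": {"moves": [[[0,0.008,0],0],[[0,0.008,0],0],[[0,0.008,0],0],[[0,0.008,0],0],[[0,0.008,0],0]]}}

```text
time_s: 4.1
tcp_pos: [0.5527, -0.2124, 0.2053]
ee_rot: [[-0.293, -0.956, -0.001], [-0.956, 0.293, 0.0], [-0.0, 0.001, -1.0]]
wrist_force: [0.4, -0.5, -0.1]
gripper_width: 0.006
gripper_force: 0.6
```

```bash
python3 c.py v2
```

```text
t 4.1 rig [ 0.0469 -0.0015  0.2053] F rig [ 0.53 -0.36 -0.12] yaw y 163.0
```

>>> {"name": "apply_moves", "arguments": {"moves": [[[0,0.008,0],0],[[0,0.008,0],0],[[0,0.008,0],0],[[0,0,0],0],[[0,0,0],0]]}}

```text
time_s: 4.62
tcp_pos: [0.53, -0.2055, 0.2058]
ee_rot: [[-0.293, -0.956, -0.0], [-0.956, 0.293, 0.0], [0.0, 0.0, -1.0]]
wrist_force: [0.7, -0.0, -0.3]
gripper_width: 0.001
gripper_force: 0.0
```

```bash
python3 c.py v3
```

```text
t 4.62 rig [ 0.0232 -0.0016  0.2058] F rig [ 0.73  0.18 -0.32] yaw y 163.0
```

View pics/v3.png

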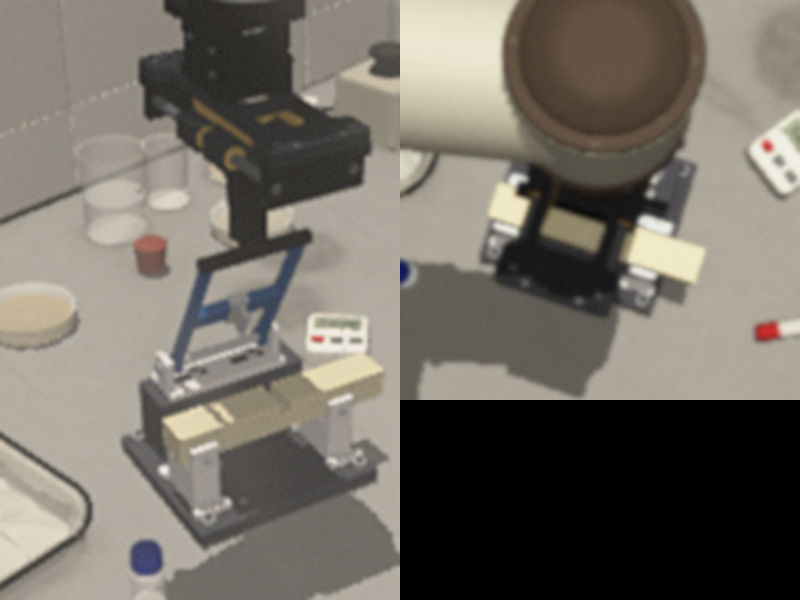

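The yoke is past upright and sinking (crop 255,250). I go over to the right end of the bar.

>>> {"name": "apply_moves", "arguments": {"moves": [[[0,0,-0.03],0],[[0.02,0,-0.02],0],[[0.035,0.006,0],0],[[0.035,0.006,0],0],[[0.035,0.006,0],0]]}}

```text
time_s: 5.13
tcp_pos: [0.4767, -0.3209, 0.256]
ee_rot: [[-0.292, -0.957, 0.001], [-0.957, 0.292, -0.0], [-0.0, -0.001, -1.0]]
wrist_force: [1.2, -1.1, -1.0]
gripper_width: 0.004
gripper_force: 0.0
```

>>> {"name": "apply_moves", "arguments": {"moves": [[[0.007,0.005,0.03],0],[[0,0,0.035],0],[[0,0,0.035],0],[[0,0,0.035],0],[[0,0,0.03],0]]}}

```text
time_s: 5.55
tcp_pos: [0.4693, -0.3252, 0.0883]
ee_rot: [[-0.294, -0.956, -0.001], [-0.956, 0.294, 0.001], [-0.0, 0.001, -1.0]]
wrist_force: [0.1, 0.4, -0.6]
gripper_width: 0.0
gripper_force: 0.0
```

>>> {"name": "apply_moves", "arguments": {"moves": [[[0,0,0.028],0],[[0,0,0],0],[[0,0,0],0],[[0,0,0],0],[[0,0,0],0]]}}

```text
time_s: 5.97
tcp_pos: [0.4718, -0.3259, 0.0648]
ee_rot: [[-0.292, -0.956, 0.004], [-0.956, 0.292, -0.002], [0.001, -0.004, -1.0]]
wrist_force: [-0.3, -0.9, -0.0]
gripper_width: 0.003
gripper_force: 0.0
```

```bash
python3 c.py v4
```

```text
t 5.97 rig [ 0.0026 -0.1337  0.0648] F rig [-0.03 -0.96 -0.  ] yaw y 163.0
```

View pics/v4.png

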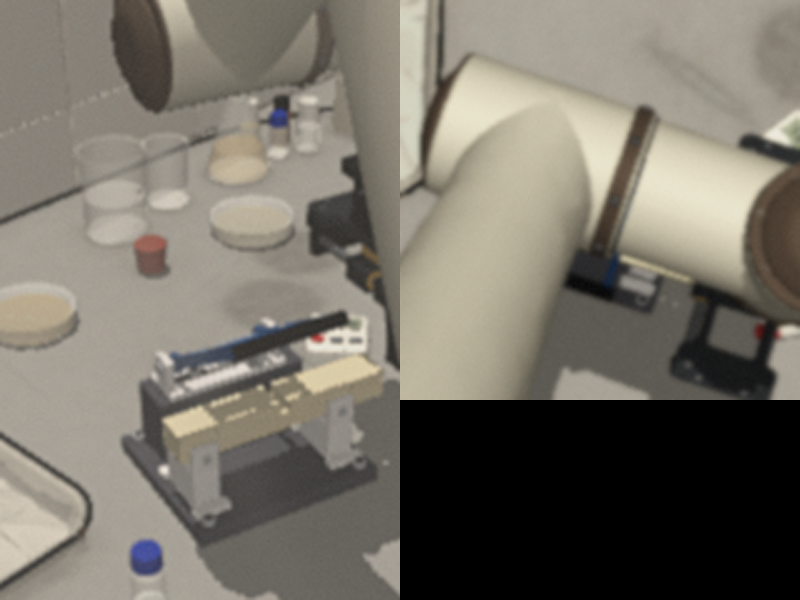

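The yoke is nearly down over the bar (crop 300,335), and the finger stands off the right end. I wait for the yoke and close most of the gap.

>>> {"name": "apply_moves", "arguments": {"moves": [[[-0.003,0,0],0],[[-0.003,0,0],0],[[-0.003,0,0],0],[[-0.003,0,0],0],[[0,0,0],0]]}}

```text
time_s: 6.48
tcp_pos: [0.4738, -0.3131, 0.0627]
ee_rot: [[-0.292, -0.956, 0.0], [-0.956, 0.292, 0.0], [-0.0, -0.0, -1.0]]
wrist_force: [0.5, -0.2, -0.6]
gripper_width: 0.002
gripper_force: 0.0
```

>>> {"name": "apply_moves", "arguments": {"moves": [[[0,0,0],0],[[0,0,0],0],[[0,0,0],0],[[0,0,0],0],[[0,0,0],0]]}}

```text
time_s: 6.9
tcp_pos: [0.4735, -0.3138, 0.0625]
ee_rot: [[-0.293, -0.956, -0.0], [-0.956, 0.293, 0.0], [0.0, 0.0, -1.0]]
wrist_force: [-0.6, -0.5, 0.3]
gripper_width: 0.006
gripper_force: 0.0
```

>>> {"name": "apply_moves", "arguments": {"moves": [[[0,0,0],0],[[0,0,0],0],[[0,0,0],0],[[0,0,0],0],[[0,0,0],0]]}}

```text
time_s: 7.32
tcp_pos: [0.4735, -0.3137, 0.0625]
ee_rot: [[-0.293, -0.956, -0.0], [-0.956, 0.293, 0.0], [-0.0, 0.0, -1.0]]
wrist_force: [0.7, 0.3, -0.2]
gripper_width: 0.008
gripper_force: 0.0
```

```bash
cat > d.py <<'E'
from h import *
st()
p=imaging.capture("scene")
for t in ["slot","yoke","bar"]:
    for q in models.cut_out(p,t)[:2]:
        print(t,round(q["confidence"],2),np.round(np.array(q["extent"])*[640,480,640,480],1))
for t in ["slot"]:
    for q in models.place_of(p,t)[:2]: print(t,round(q["confidence"],2),np.round(np.array(q["at"])*[640,480],1))
np.save("last.npy",p["frame"])
f=p["frame"][210:310,275:415];cv2.imwrite("pics/cur.png",cv2.resize(f,(784,560),interpolation=2))
E
python3 d.py
```

```text
t 7.32 rig [ 0.0008 -0.1215  0.0625] F rig [ 0.57  0.52 -0.16] yaw y 163.0
slot 0.82 [301.9 234.8  90.9  37.3]
slot 0.82 [234.2 363.2  80.4  41.7]
yoke 0.79 [307.7 222.9  76.3  41.8]
bar 0.89 [302.5 231.   89.6  45.5]
bar 0.63 [231.4 359.8  81.5  41.5]
slot 0.79 [348.1 251.2]
slot 0.58 [273.9 378.1]
```

View pics/cur.png

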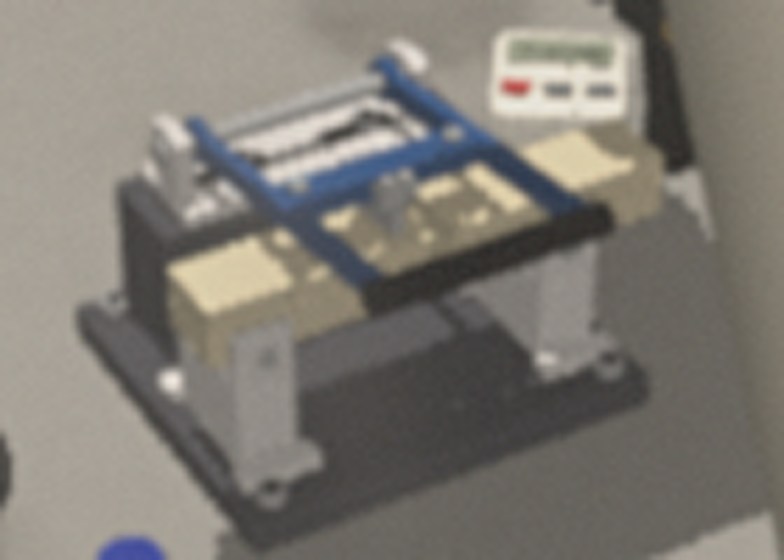

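The yoke lies on the bar with its blade on top, and the slot is to the right of the blade. I push the right end gently leftward.

>>> {"name": "apply_moves", "arguments": {"moves": [[[-0.002,0,0],0],[[-0.0015,0,0],0],[[-0.0015,0,0],0],[[-0.0015,0,0],0],[[-0.0015,0,0],0]]}}

```text
time_s: 7.98
tcp_pos: [0.476, -0.3059, 0.0626]
ee_rot: [[-0.293, -0.956, 0.0], [-0.956, 0.293, -0.0], [0.0, -0.0, -1.0]]
wrist_force: [-0.4, 0.8, 0.1]
gripper_width: 0.007
gripper_force: 0.0
```

>>> {"name": "apply_moves", "arguments": {"moves": [[[-0.0015,0,0],0],[[-0.0015,0,0],0],[[-0.0015,0,0],0],[[-0.0015,0,0],0],[[-0.0015,0,0],0]]}}

```text
time_s: 8.4
tcp_pos: [0.4781, -0.2989, 0.0625]
ee_rot: [[-0.293, -0.956, -0.0], [-0.956, 0.293, -0.0], [0.0, 0.0, -1.0]]
wrist_force: [-0.2, -1.2, -0.3]
gripper_width: 0.007
gripper_force: 0.9
```

```bash
python3 - <<'E'
import numpy as np;a=np.load("last.npy");np.save("rest.npy",a)
E
cat > e.py <<'E'
from h import *
st()
a=np.load("rest.npy")
p=imaging.capture("scene");b=p["frame"];np.save("now.npy",b)
def m(x0,y0,x1,y1,w=14):
    t=a[y0:y1,x0:x1];s=b[y0-w:y1+w,x0-w:x1+w]
    t,s=[cv2.resize(i,None,fx=4,fy=4,interpolation=2) for i in(t,s)]
    R=cv2.matchTemplate(s,t,cv2.TM_CCOEFF_NORMED);_,v,_,l=cv2.minMaxLoc(R)
    return np.array(l)/4-w,round(v,3)
print("grip",m(337,244,386,266,14),"barL",m(300,252,318,280),"blade",m(340,238,352,253))
def P(a,y=0): 
    x,z=.06-.13*np.cos(a),.092+.13*np.sin(a);w=RX*(x+.5438)+RY*(y-.04);return proj(p,[*w,z])
print("expected full drop shift",P(.0)-P(.12),"bar per mm left",(P(0,.01)-P(0))/10)
E
python3 e.py
```

```text
t 8.4 rig [ 0.0008 -0.106   0.0625] F rig [ 0.17 -1.18 -0.33] yaw y 163.0
grip (array([0., 0.]), 0.979) barL (array([-2.,  1.]), 0.903) blade (array([-0.25,  0.  ]), 0.889)
expected full drop shift [0.06754476 7.23419461] bar per mm left [-0.47401518  0.17181918]
```

>>> {"name": "apply_moves", "arguments": {"moves": [[[-0.0015,0,0],0],[[-0.0015,0,0],0],[[-0.0015,0,0],0],[[-0.001,0,0],0],[[-0.001,0,0],0]]}}

```text
time_s: 8.87
tcp_pos: [0.48, -0.2925, 0.0626]
ee_rot: [[-0.293, -0.956, -0.0], [-0.956, 0.293, -0.0], [0.0, 0.0, -1.0]]
wrist_force: [-0.7, -1.6, -0.0]
gripper_width: 0.009
gripper_force: 0.8
```

>>> {"name": "apply_moves", "arguments": {"moves": [[[-0.0005,0,0],0],[[-0.0005,0,0],0],[[-0.0005,0,0],0],[[-0.0005,0,0],0],[[-0.0005,0,0],0]]}}

```text
time_s: 9.28
tcp_pos: [0.4808, -0.2901, 0.0625]
ee_rot: [[-0.293, -0.956, 0.0], [-0.956, 0.293, 0.0], [-0.0, -0.0, -1.0]]
wrist_force: [0.1, -0.2, 0.1]
gripper_width: 0.004
gripper_force: 0.2
```

```bash
python3 e.py
```

```text
t 9.28 rig [ 0.0008 -0.0968  0.0625] F rig [ 0.11 -0.17  0.08] yaw y 163.0
grip (array([1.  , 7.75]), 0.838) barL (array([-7.,  3.]), 0.707) blade (array([0.5 , 4.25]), 0.608)
expected full drop shift [0.06754476 7.23419461] bar per mm left [-0.47401518  0.17181918]
```

The grip bar has dropped 7.75 px against 7.2 expected, so the blade looks to be in. I go to the left end for the first push.

>>> {"name": "apply_moves", "arguments": {"moves": [[[0.012,0,0],0],[[0,0,-0.04],0],[[0,0,-0.04],0],[[-0.039,0,0],0],[[-0.039,0,0],0]]}}

```text
time_s: 9.75
tcp_pos: [0.5016, -0.2286, 0.1455]
ee_rot: [[-0.297, -0.955, 0.007], [-0.955, 0.297, -0.001], [-0.001, -0.007, -1.0]]
wrist_force: [0.4, 1.2, -0.8]
gripper_width: 0.004
gripper_force: 0.0
```

>>> {"name": "apply_moves", "arguments": {"moves": [[[-0.039,0,0],0],[[-0.039,0,0],0],[[-0.039,0,0],0],[[-0.039,0,0],0],[[0,0,0],0]]}}

```text
time_s: 10.17
tcp_pos: [0.5481, -0.0734, 0.1429]
ee_rot: [[-0.287, -0.958, 0.003], [-0.958, 0.287, 0.001], [-0.001, -0.002, -1.0]]
wrist_force: [0.3, -0.4, 1.5]
gripper_width: 0.008
gripper_force: 0.0
```

>>> {"name": "apply_moves", "arguments": {"moves": [[[0,0,0.03],0],[[0,0,0.03],0],[[0,0,0.02],0],[[0,0,0],0],[[0,0,0],0]]}}

```text
time_s: 10.58
tcp_pos: [0.5454, -0.0787, 0.062]
ee_rot: [[-0.293, -0.956, -0.002], [-0.956, 0.293, -0.001], [0.001, 0.002, -1.0]]
wrist_force: [0.1, -1.3, 0.9]
gripper_width: 0.003
gripper_force: 0.0
```

```bash
python3 e.py; python3 - <<'E'
import numpy as np,cv2
f=np.load("now.npy")[210:310,275:415];cv2.imwrite("pics/in.png",cv2.resize(f,(784,560),interpolation=2))
E
```

```text
t 10.58 rig [0.0007 0.1242 0.062 ] F rig [ 0.51 -1.2   0.94] yaw y 163.0
grip (array([0., 8.]), 0.756) barL (array([ 9.75, 11.75]), 0.565) blade (array([0.5 , 4.25]), 0.608)
expected full drop shift [0.06754476 7.23419461] bar per mm left [-0.47401518  0.17181918]
```

View pics/in.png

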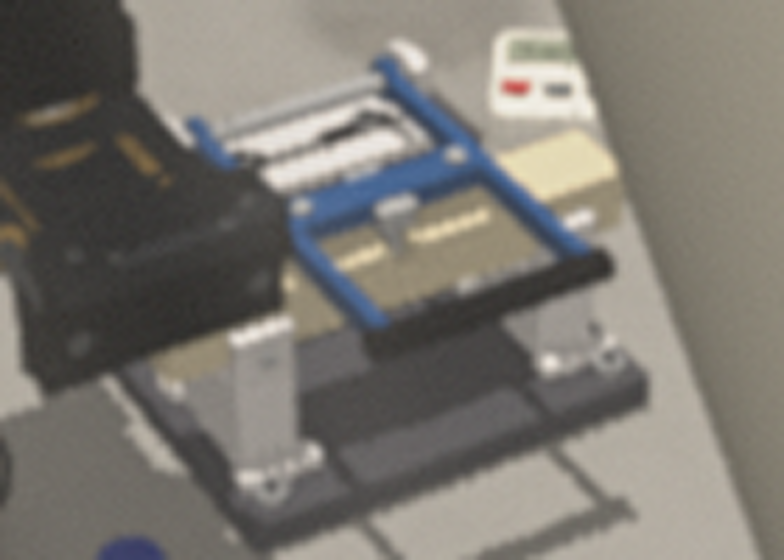

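The picture shows the blade down in the slot (crop 395,215), the yoke level and the bar on its rollers. I now approach the left end.

>>> {"name": "apply_moves", "arguments": {"moves": [[[0.005,0,0],0],[[0.005,0,0],0],[[0.005,0,0],0],[[0.001,0,0],0],[[0.001,0,0],0]]}}

```text
time_s: 11.05
tcp_pos: [0.5409, -0.0948, 0.0632]
ee_rot: [[-0.294, -0.956, 0.001], [-0.956, 0.294, 0.0], [-0.0, -0.001, -1.0]]
wrist_force: [-0.4, -0.3, 0.4]
gripper_width: 0.004
gripper_force: 0.0
```

>>> {"name": "apply_moves", "arguments": {"moves": [[[0.001,0,0],0],[[0.001,0,0],0],[[0.001,0,0],0],[[0.001,0,0],0],[[0,0,0],0]]}}

```text
time_s: 11.47
tcp_pos: [0.54, -0.0977, 0.0626]
ee_rot: [[-0.293, -0.956, 0.001], [-0.956, 0.293, 0.001], [-0.001, -0.001, -1.0]]
wrist_force: [0.8, 2.3, -0.7]
gripper_width: 0.004
gripper_force: 1.1
```

```bash
cat > f.py <<'E'
from h import *
st();L=[]
for i in range(4):
    imaging.capture("top");L.append(RY@np.array(r.sense()["wrist_force"])[:2])
st();print(np.round(L,2),np.mean(L))
E
python3 f.py
```

```text
t 11.47 rig [0.0012 0.1045 0.0626] F rig [ 0.1   2.42 -0.67] yaw y 163.0
t 11.67 rig [0.0012 0.1044 0.0626] F rig [-0.01  3.68  0.88] yaw y 163.0
[2.81 2.29 2.27 3.68] 2.760773684448427
```

>>> {"name": "apply_moves", "arguments": {"moves": [[[0.0005,0,0],0],[[0.0005,0,0],0],[[0,0,0],0]]}}

```text
time_s: 11.92
tcp_pos: [0.5402, -0.0979, 0.0626]
ee_rot: [[-0.293, -0.956, 0.002], [-0.956, 0.293, 0.001], [-0.002, -0.002, -1.0]]
wrist_force: [0.6, 6.6, 0.3]
gripper_width: 0.003
gripper_force: 3.5
```

```bash
python3 f.py
```

```text
t 11.92 rig [0.0014 0.1043 0.0626] F rig [-1.35  6.5   0.32] yaw y 163.0
t 12.12 rig [0.0014 0.1044 0.0626] F rig [-1.09  6.84 -0.28] yaw y 163.0
[6.79 7.95 6.59 6.84] 7.04227405701327
```

>>> {"name": "apply_moves", "arguments": {"moves": [[[0.0003,0,0],0],[[0,0,0],0],[[0,0,0],0],[[0,0,0],0],[[0,0,0],0]]}}

```text
time_s: 12.53
tcp_pos: [0.5402, -0.0979, 0.0626]
ee_rot: [[-0.293, -0.956, 0.002], [-0.956, 0.293, 0.002], [-0.002, -0.002, -1.0]]
wrist_force: [1.2, 7.4, -1.0]
gripper_width: 0.004
gripper_force: 3.9
```

```bash
python3 f.py
```

```text
t 12.53 rig [0.0014 0.1043 0.0626] F rig [-1.01  7.48 -1.  ] yaw y 163.0
t 12.73 rig [0.0014 0.1043 0.0626] F rig [-1.62  7.57  0.44] yaw y 163.0
[7.34 7.41 7.45 7.57] 7.4431813442100285
```

>>> {"name": "apply_moves", "arguments": {"moves": [[[0.0003,0,0],0],[[0,0,0],0],[[0,0,0],0],[[0,0,0],0],[[0,0,0],0]]}}

```text
time_s: 13.15
tcp_pos: [0.5403, -0.0979, 0.0626]
ee_rot: [[-0.293, -0.956, 0.003], [-0.956, 0.293, 0.002], [-0.003, -0.002, -1.0]]
wrist_force: [1.1, 8.2, -0.2]
gripper_width: 0.007
gripper_force: 4.4
```

```bash
python3 f.py
```

```text
t 13.15 rig [0.0015 0.1043 0.0626] F rig [-1.34  8.16 -0.18] yaw y 163.0
t 13.35 rig [0.0016 0.1043 0.0627] F rig [-1.08  8.57 -0.96] yaw y 163.0
[8.68 9.75 8.75 8.57] 8.938818703451638
```

Held at about 8.5 N on the left end. Now the right end.

>>> {"name": "apply_moves", "arguments": {"moves": [[[-0.005,0,0],0],[[-0.015,0,0],0],[[0,0,-0.04],0],[[0,0,-0.04],0],[[0.039,0,0],0]]}}

```text
time_s: 13.77
tcp_pos: [0.5406, -0.1155, 0.1505]
ee_rot: [[-0.284, -0.959, 0.016], [-0.959, 0.284, -0.003], [-0.002, -0.016, -1.0]]
wrist_force: [1.5, -1.0, 0.2]
gripper_width: 0.002
gripper_force: 0.0
```

>>> {"name": "apply_moves", "arguments": {"moves": [[[0.039,0,0],0],[[0.039,0,0],0],[[0.039,0,0],0],[[0.039,0,0],0],[[0.039,0,0],0]]}}

```text
time_s: 14.18
tcp_pos: [0.4749, -0.3061, 0.1426]
ee_rot: [[-0.293, -0.956, -0.002], [-0.956, 0.293, -0.0], [0.001, 0.001, -1.0]]
wrist_force: [0.7, -0.1, 0.1]
gripper_width: 0.005
gripper_force: 0.0
```

>>> {"name": "apply_moves", "arguments": {"moves": [[[0.005,0,0],0],[[0,0,0.03],0],[[0,0,0.03],0],[[0,0,0.02],0],[[0,0,0],0]]}}

```text
time_s: 14.6
tcp_pos: [0.4709, -0.3079, 0.0579]
ee_rot: [[-0.294, -0.956, -0.01], [-0.956, 0.294, 0.004], [-0.001, 0.011, -1.0]]
wrist_force: [-0.4, 1.5, -0.2]
gripper_width: 0.006
gripper_force: 0.0
```

```bash
python3 e.py
```

```text
t 14.6 rig [-0.0034 -0.1168  0.0579] F rig [-0.83  1.32 -0.21] yaw y 162.9
grip (array([0.75, 7.75]), 0.835) barL (array([-4.25,  1.75]), 0.715) blade (array([0.25, 4.25]), 0.633)
expected full drop shift [0.06754476 7.23419461] bar per mm left [-0.47401518  0.17181918]
```

>>> {"name": "apply_moves", "arguments": {"moves": [[[-0.005,0,0],0],[[-0.005,0,0],0],[[-0.003,0,0],0],[[-0.001,0,0],0],[[-0.001,0,0],0]]}}

```text
time_s: 15.07
tcp_pos: [0.4801, -0.2944, 0.0636]
ee_rot: [[-0.292, -0.956, 0.002], [-0.956, 0.292, -0.001], [0.0, -0.002, -1.0]]
wrist_force: [0.2, 0.4, 0.1]
gripper_width: 0.003
gripper_force: 0.0
```

>>> {"name": "apply_moves", "arguments": {"moves": [[[-0.001,0,0],0],[[-0.001,0,0],0],[[-0.001,0,0],0],[[-0.001,0,0],0],[[0,0,0],0]]}}

```text
time_s: 15.48
tcp_pos: [0.4806, -0.2908, 0.0625]
ee_rot: [[-0.293, -0.956, -0.0], [-0.956, 0.293, 0.0], [0.0, 0.0, -1.0]]
wrist_force: [0.3, 0.4, -0.2]
gripper_width: 0.004
gripper_force: 0.0
```

```bash
python3 f.py
```

```text
t 15.48 rig [ 0.0008 -0.0976  0.0625] F rig [ 0.16  0.48 -0.17] yaw y 163.0
t 15.68 rig [ 0.0008 -0.0977  0.0625] F rig [-0.98  0.37  0.49] yaw y 163.0
[-0.12 -0.83 -0.27  0.37] -0.21070603058415172
```

>>> {"name": "apply_moves", "arguments": {"moves": [[[-0.001,0,0],0],[[-0.001,0,0],0],[[-0.001,0,0],0],[[-0.0005,0,0],0],[[0,0,0],0]]}}

```text
time_s: 16.1
tcp_pos: [0.4814, -0.288, 0.0625]
ee_rot: [[-0.293, -0.956, -0.0], [-0.956, 0.293, -0.001], [0.001, 0.0, -1.0]]
wrist_force: [0.1, -3.3, -0.2]
gripper_width: 0.006
gripper_force: 2.0
```

```bash
python3 f.py
```

```text
t 16.1 rig [ 0.0008 -0.0946  0.0625] F rig [ 1.04 -3.12 -0.24] yaw y 163.0
t 16.3 rig [ 0.0008 -0.0946  0.0626] F rig [ 1.56 -4.92 -0.89] yaw y 163.0
[-5.09 -3.5  -4.4  -4.92] -4.477394718432368
```

>>> {"name": "apply_moves", "arguments": {"moves": [[[-0.0005,0,0],0],[[0,0,0],0],[[0,0,0],0],[[0,0,0],0]]}}

```text
time_s: 16.63
tcp_pos: [0.4814, -0.2879, 0.0626]
ee_rot: [[-0.293, -0.956, -0.001], [-0.956, 0.293, -0.001], [0.001, 0.0, -1.0]]
wrist_force: [-2.1, -7.4, -0.8]
gripper_width: 0.009
gripper_force: 3.6
```

```bash
python3 f.py
```

```text
t 16.63 rig [ 0.0007 -0.0945  0.0626] F rig [ 0.14 -7.71 -0.77] yaw y 163.0
t 16.83 rig [ 0.0008 -0.0946  0.0626] F rig [ 0.75 -6.78 -0.67] yaw y 163.0
[-7.44 -7.12 -7.46 -6.78] -7.202886208707823
```

>>> {"name": "apply_moves", "arguments": {"moves": [[[-0.0003,0,0],0],[[0,0,0],0],[[0,0,0],0],[[0,0,0],0],[[0,0,0],0]]}}

```text
time_s: 17.25
tcp_pos: [0.4814, -0.2879, 0.0626]
ee_rot: [[-0.293, -0.956, -0.001], [-0.956, 0.293, -0.001], [0.001, 0.0, -1.0]]
wrist_force: [-2.4, -8.5, -2.0]
gripper_width: 0.009
gripper_force: 4.2
```

```bash
python3 f.py
```

```text
t 17.25 rig [ 0.0007 -0.0945  0.0626] F rig [ 0.18 -8.84 -1.95] yaw y 163.0
t 17.45 rig [ 0.0007 -0.0945  0.0626] F rig [ 0.31 -8.58 -1.28] yaw y 163.0
[-8.56 -7.88 -8.35 -8.58] -8.342668954019912
```

Held at about 8.3 N on the right end too. I back away and check.

>>> {"name": "apply_moves", "arguments": {"moves": [[[0.005,0,0],0],[[0.02,0,0],0],[[0.03,0,0],0],[[0,0,-0.04],0],[[0,0,-0.04],0]]}}

```text
time_s: 17.87
tcp_pos: [0.4636, -0.3392, 0.1402]
ee_rot: [[-0.295, -0.955, -0.007], [-0.955, 0.295, 0.004], [-0.002, 0.008, -1.0]]
wrist_force: [1.5, -0.7, 0.9]
gripper_width: 0.004
gripper_force: 0.0
```

>>> {"name": "apply_moves", "arguments": {"moves": [[[0.03,0,-0.04],0],[[0.03,0,-0.03],0],[[0.03,0,0],0],[[0,0,0],0],[[0,0,0],0]]}}

```text
time_s: 18.28
tcp_pos: [0.4405, -0.4204, 0.2051]
ee_rot: [[-0.295, -0.955, 0.001], [-0.955, 0.295, 0.001], [-0.002, -0.0, -1.0]]
wrist_force: [0.1, -0.5, -1.3]
gripper_width: 0.006
gripper_force: 0.0
```

```bash
python3 e.py; python3 c.py v9
```

```text
t 18.28 rig [ 0.0004 -0.2332  0.2051] F rig [ 0.23 -0.42 -1.3 ] yaw y 162.8
grip (array([0.25, 7.75]), 0.768) barL (array([-8.25,  3.5 ]), 0.712) blade (array([0.5, 4.5]), 0.605)
expected full drop shift [0.06754476 7.23419461] bar per mm left [-0.47401518  0.17181918]
t 18.33 rig [ 2.000e-04 -2.323e-01  2.045e-01] F rig [ 0.46  0.57 -0.08] yaw y 162.9
```

View pics/v9.png

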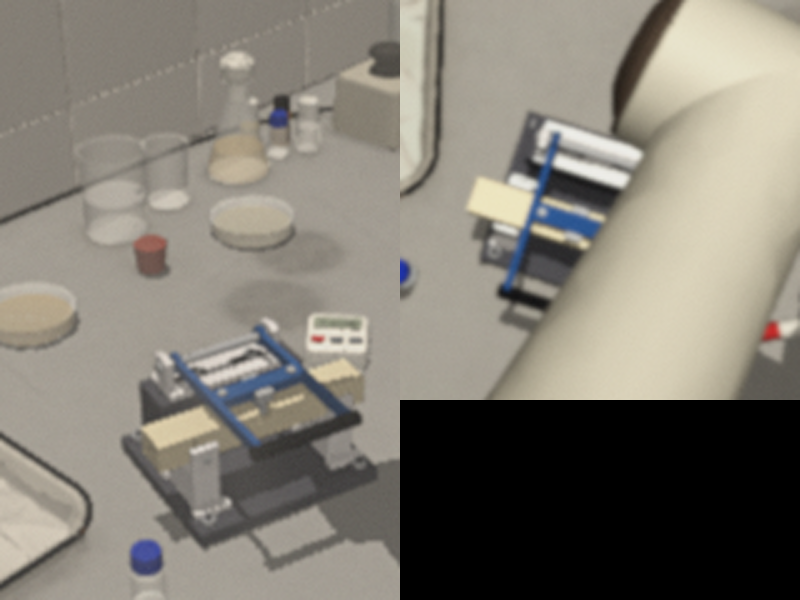

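The yoke is level with its blade in the slot (crop 265,400), the bar lies on its rollers, the vial and timer are in place, and the arm touches nothing.

```bash
python3 -c "
from station import r
print(r.finish_job())"
```

```text
the job is handed in; nothing more can be done
None
```

The job is handed in: the blade is fully in the bar's slot, the bar held at a hard stop under about 8.5 N on the left end and then 8.3 N on the right (highest reading 9.75 N), and the bar lies on its rollers with the vial and timer in place; the marker was mostly hidden by the arm in the last picture.

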